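Index the mixing pot and press in its splined drive key

ROBOT

A 6-joint arm with a two-finger parallel gripper is mounted at the origin on the work surface; the furniture and walls round the work are solid. World frame = base frame: x ahead of the robot, y to its left, z up, the work surface at z = 0. Lengths are in m, angles in rad, forces in N, time in s.
With the tool pointing down it reaches from about 0.425 to 0.95 m from the base axis. Payload 3.5 kg.
Tool frame: the origin (TCP) lies midway between the tips of the shut fingers; the grasp point (between the pads) lies 19 mm behind it; z points along the fingers, y is the line along which they close (so a half turn about z gives the same grasp; the last joint's range is limited). The gripper opens to 85 mm and grips with 20 to 120 N. Pads are 22 mm wide; open, the fingers measure 114 mm over their backs; the gripper's body (76 mm by 85 mm) begins 54 mm behind the grasp point. The pads swing forward as they close: fully open they stand 13 mm farther back than shut.
Start: joints at [1.129, 0.286, 1.577, -0, 1.279, -0.15], TCP at [0.194, 0.646, 0.231] pointing down, gripper open.
Joint ranges: [-2.77, 2.77], [-0.9, 2.22], [0.21, 2.48], [-1.53, 4.67], [0.24, 2.81], [-2.84, 2.84]. Speed limits (rad/s): [2.79, 2.79, 3.14, 3.14, 3.14, 3.14].

INTERFACE

Orientations are given as a unit quaternion [x, y, z, w].
In Python, from plant import get_state, read_camera, ctrl gives the robot as it stands.
- The arm moves only by the shell command python3 -m crank 'ROWS' [FORCE]. ROWS is JSON, a list of rows, each a list of 3 entries, a list of its own where there are three numbers: the shift along the tool's x, y, z in mm, then the turn about the tool's z in degrees, then the closure in counts, from 0 (fully open) to 255 (shut). In form: [[[tx, ty, tz], yaw, claw], ...]. A call has 1 to 10 rows; each row is the pose to reach, as a shift and turn from the pose commanded when the call began, along the tool's axes at that moment; what a row does not reach only later rows make up. A row lasts 1/10 s, in which the tool goes at most 50 mm and 8.59 degrees, less where a joint would pass 70% of its speed; a pose out of reach is approached as far as the arm can. A call with a gripper value outside its range is refused whole. The fingers move at their own pace and stop on an object; FORCE is the grip in N (left out, the last holds). Time passes only in rows, so rows that repeat a pose let the fingers close. It gives the time, the measured TCP pose, the force, the opening and the grip force at its end, in the units of the state.
- get_state(): the state, without advancing time (a new reading comes with each control period).
- read_camera(name): name is "scene" or "side" or "wrist"; returns a dict with "frame" (480x640x3 uint8, blue, green, red), "range_z" (480x640 float32, m along the optical axis (not along the pixel's ray), 0 where there is no reading), "vfov" (degrees; the focal length in pixels is half the picture's height over the tangent of half this angle, whatever the lens; pixels are square), "cx", "cy" (the principal point, pixels), "k1" (the pictures are not rectified: a ray, as slopes to the right and down, at radius r is drawn at 1 + k1 r^2 times it, then the intrinsics apply), "origin" and "orientation" of the camera in the world. Camera axes: x right, y down, z forward; pixel columns grow to the right and rows downward; lengths in m; the calibration is good to about 2 mm. A picture is of the moment at which its call begins.
- ctrl.sign_off(): hands the job in; it is judged then, once.
The state is a dict: "time": time; "qpos": joint angles; "dq": joint speeds; "joint_efforts": joint torques, N m; "eef_pos": TCP position; "tcp_rot": TCP orientation; "contact_force": force on the tool from outside, world axes, zero at the start; "wrist_torque": the same for the moment, N m; "opening": opening from 0.0 (shut) to 1.0 (fully open); "finger_force": force on a finger pad.
Only numpy, scipy, OpenCV 4.12 (cv2) and the standard library are available. Lean on these libraries where they do the work, as an engineer would, in place of code of your own. Each camera call takes 0.05 s, during which the arm holds its last target. There are 200 camera calls.

TASK

Push the pot carrier along its rail, away from the end with the upright push tab, all the way to the far stop so that it clicks into the detent of the drive station. Then take the splined drive key from its stand, turn it until its cross-shaped splines mesh with the cross-shaped slot in the pot's drive socket, slide it fully home until its flange sits on the socket, and keep pressing: finish while still holding the key down against the socket's spring pin. Leave the loose jar, label roll and tin where they stand.

Things in the scene. Friction and masses are not known exactly. Their poses are not given: they have to be found in the camera images.
- carrier (a joint): carrier position on its rail, m: 0 near end, 0.100 far end stop (drive station); moves along +y of slide_base. Friction about 1.5 N; a sprung detent ball adds about 3 to 4 N while it climbs a small ridge from 0.090 to 0.0955; beyond that it pulls the carrier to the stop and keeps it there
- slide_base: fixed dark steel slide base 90 (x) x 264 (y) x 14 mm with two rails along y and an end block (top 35 mm above the table) at either end. Origin: centre of its underside on the table. Its +y axis is the direction to push; position and yaw vary
- push_tab (a point): centre of the top edge of the push tab, an upright aluminium plate on the carrier's trailing (-y) end: 50 mm wide (x), 10 thick (y), 50 high, top 92 mm above the table. Axes as slide_base. The pot, a steel ring 62 mm across, stands on the carrier plate (top 42 mm above the table), its centre 75 mm further along +y: 39 mm of clear space between tab and pot
- socket (a point): centre of the top face of the drive socket in the pot, 88 mm above the table, 3 mm proud of the pot's rim. Grey steel hub about 49 mm across with a cross-shaped slot open at the top, both arms 11 mm wide and 33 mm tip to tip, along this point's x and y; z up. Its angle varies; the hub turns only stiffly (0.3 N m)
- spring_pin (a joint): how far the sprung pin in the socket is pressed down, m: 0 free (pin top 26 mm below the socket's top face), about 0.008 with the key fully home. Needs 4 N to start and 8 N at 0.008, so a key that is meshed but not pressed stays 8 mm too high
- drive_key: loose key, 90 g, 82 mm tall, upright in its stand. Origin: centre of its lower end; z up. Two crossed steel blades 8 mm thick, 30 mm tip to tip along its x and y (lowest 8 mm tapering to 3 mm); flange 44 mm across, z 34 to 40 mm; square black handle 24 x 24 mm, sides facing x and y, z 40 to 82 mm. Each quarter turn fits alike. Home: flange on socket top, origin 34 mm below socket
- key_stand: fixed round wooden stand, 68 mm across, 45 mm high, foot 84 mm across; bore about 37 mm. The key hangs by its flange on the stand's top, key origin 11 mm above the table; lift it 40 mm or more to free it. Origin: centre of its underside
- amber_jar_a: loose amber jar with black lid, 68 mm across, 78 mm high; bystander. Origin: centre of its underside
- label_roll: loose label roll lying flat, 66 mm across, 30 mm high; bystander. Origin: centre of its underside
- wick_tin: loose round tin, 68 mm across, 36 mm high; bystander. Origin: centre of its underside

How it is judged:
On the way, in this order (a step that is already met when the one before it is completed fails the run):
1. the carrier is clicked into the drive station (value of joint carrier above 0.096 m), for 0.2 s.
2. the key is lifted clear of its stand (height (world z) of drive_key above 0.045 m and contact force between drive_key and key_stand below 0.01 N), for 0.1 s.
At the end, for the whole second after the job is handed in: The carrier is in the drive station's detent (beyond 0.096 m); the key is meshed in the socket, upright within 0.1 rad, centred within 4 mm and within 2.5 mm of fully home; the spring pin is pressed down more than 5.5 mm; and the gripper is still in contact with the key (over 2 N), holding it down (value of joint carrier above 0.096 m and z of drive_key in the frame of socket below -0.0315 m and horizontal distance between drive_key and socket below 0.004 m and angle between drive_key's own z axis and vertical below 0.1 rad and value of joint spring_pin above 0.0055 m and contact force between the fingers and drive_key above 2 N); the arm keeps its last pose, push and grip.
It fails at once if the loose jar is disturbed (distance of amber_jar_a from where it was at the start of the episode above 0.03 m).
It fails at once if the label roll is disturbed (distance of label_roll from where it was at the start of the episode above 0.03 m).
It fails at once if the tin is disturbed (distance of wick_tin from where it was at the start of the episode above 0.03 m).
It also fails if it takes over 51 s, if anything falls off the work surface, if the arm or the gripper's body presses on something with over 40 N, if the wrist force passes 120 N, or if a joint passes its speed limit or range.

## Working session

There is one attempt and no reset: what is moved stays moved. The work goes in short steps, Python scripts to look and compute and a shell command to move; the robot and the scene stay as the last step left them, time stands still between calls to the robot, and variables do not carry over. Pictures are saved under pics/ and viewed, at most 10 in all, crops included, and the job is handed in when it is done.

```bash
ls; mkdir -p pics
cat > h.py <<'E'
import numpy as np, cv2, pickle
from scipy.spatial.transform import Rotation as R
from plant import get_state, read_camera, ctrl
def cam(n,save=None):
    c=read_camera(n)
    if save: cv2.imwrite('pics/'+save+'.png',c['frame']); pickle.dump(c,open(save+'.pkl','wb'))
    return c
def cloud(c):
    "world points for every pixel (nan without range)"
    f=240/np.tan(np.radians(c['vfov'])/2)
    K=np.array([[f,0,c['cx']],[0,f,c['cy']],[0,0,1.]])
    v,u=np.mgrid[0:480,0:640].astype(float)
    r=rays(c,np.stack([u.ravel(),v.ravel()],1)).reshape(480,640,3)
    z=np.where(c['range_z']>0,c['range_z'],np.nan)[...,None]
    return r*z+np.array(c['origin'])
def rays(c,uv):
    f=240/np.tan(np.radians(c['vfov'])/2)
    d=(np.asarray(uv,float)-[c['cx'],c['cy']])/f
    rd=np.linalg.norm(d,axis=1,keepdims=True); r=rd.copy()
    for _ in range(20): r=rd/(1+c['k1']*r**2)
    s=d*np.where(rd>0,r/np.maximum(rd,1e-9),1)
    return R.from_quat(c['orientation']).apply(np.c_[s,np.ones(len(s))])
def plane(c,uv,h):
    r=rays(c,uv); o=np.array(c['origin']); return o+r*((h-o[2])/r[:,2])[:,None]
E
python3 - <<'E'
from h import *
s=get_state(); print({k:np.round(v,3) for k,v in s.items()})
ims=[]
for n in ['scene','wrist']:
    c=cam(n,n+'0'); print(n,np.round(c['origin'],3),np.round(c['orientation'],3),c['vfov'],c['k1'],c['cx'],c['cy'])
E
```

```text
pics
{'time': np.float64(0.0), 'qpos': array([ 1.129,  0.287,  1.578, -0.   ,  1.279, -0.15 ]), 'dq': array([-0.001, -0.002,  0.001,  0.003, -0.   ,  0.   ]), 'joint_efforts': array([ 1.0000e-03, -4.0597e+01, -2.9264e+01, -0.0000e+00,  6.0000e-03,
        0.0000e+00]), 'eef_pos': array([0.194, 0.646, 0.23 ]), 'tcp_rot': array([ 0.145,  0.989, -0.001, -0.   ]), 'contact_force': array([ 0.694, -0.486, -0.382]), 'wrist_torque': array([-0.023,  0.041, -0.007]), 'finger_force': np.float64(0.0), 'opening': np.float64(1.004)}
scene [-0.449 -0.725  0.89 ] [ 0.812 -0.356  0.177 -0.428] 46.39754150860128 -0.131883625245254 328.75024888499195 241.3115197064179
wrist [0.125 0.667 0.371] [0.794 0.591 0.084 0.116] 64.4201199549904 -0.07565299340445045 321.23883864423794 238.85179579553142
```

View pics/scene0.png

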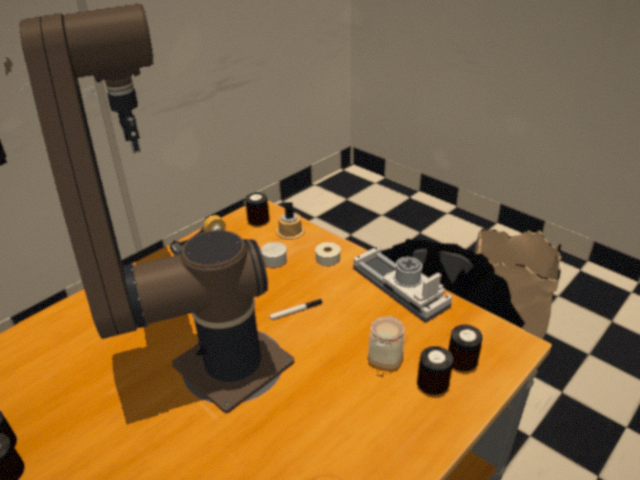

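View pics/wrist0.png

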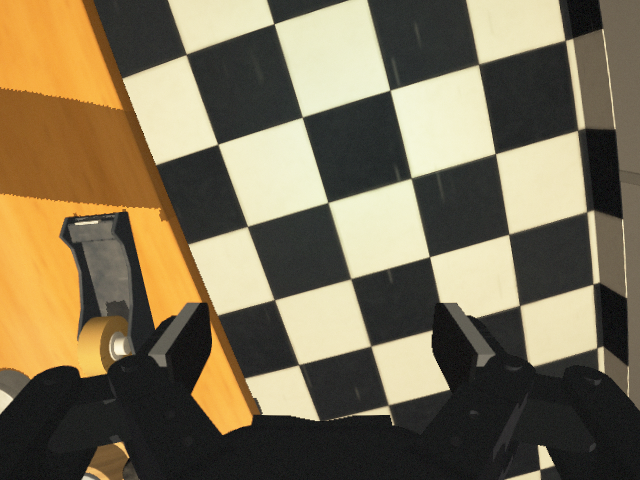

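The scene picture shows the slide from (365,258) to (440,310), with the push tab at (430,287) and the socket at (408,263). The key and stand are at (290,220), the label roll at (327,253), the tin at (272,255) and a jar at (257,208). The wrist view is mostly floor and table edge.

Run:
```python
from h import *
c=pickle.load(open('scene0.pkl','rb'))
pts={'tabtop':((431,277),.092),'socket':((408,263),.088),'slide near':((440,308),.035),'slide far':((366,256),.035),'keytop':((288,206),.093),'roll':((327,247),.03),'tin':((272,249),.036),'jar':((257,198),.078),'gold':((214,222),.07)}
P=cloud(c)
for k,(uv,h) in pts.items(): print(k,np.round(plane(c,[uv],h)[0],3),np.round(P[uv[1],uv[0]],3))
im=c['frame'][180:330,220:470]; cv2.imwrite('pics/crop.png',cv2.resize(im,None,fx=3.2,fy=3.2,interpolation=cv2.INTER_CUBIC))
```

```text
tabtop [ 0.43  -0.201  0.092] [ 0.432 -0.2    0.091]
socket [ 0.442 -0.127  0.088] [ 0.452 -0.121  0.079]
slide near [ 0.412 -0.245  0.035] [ 0.428 -0.236  0.02 ]
slide far [0.453 0.011 0.035] [0.452 0.01  0.036]
keytop [0.427 0.271 0.093] [0.428 0.271 0.092]
roll [0.421 0.118 0.03 ] [0.424 0.122 0.026]
tin [0.312 0.214 0.036] [0.311 0.214 0.036]
jar [0.415 0.389 0.078] [0.411 0.384 0.082]
gold [0.26  0.391 0.07 ] [0.261 0.393 0.069]
```

View pics/crop.png

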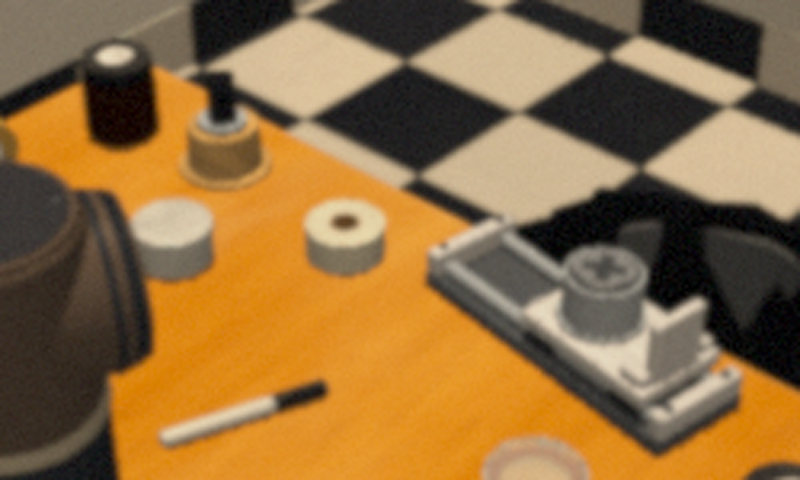

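```bash
cat >> h.py <<'E'
def shift(xyz,yang=None):
    "rows' shift (mm) and turn (deg) to put TCP at xyz with tool y at world angle yang (deg, mod 180)"
    s=get_state(); r=R.from_quat(s['tcp_rot']); m=r.as_matrix()
    d=r.inv().apply(np.array(xyz)-s['eef_pos'])*1000
    a=np.degrees(np.arctan2(m[1,1],m[0,1])); t=0 if yang is None else (-(yang-a)+90)%180-90
    print('TCP',np.round(s['eef_pos'],4),'yAng %.1f tilt %.2f'%(a,np.degrees(np.arccos(-m[2,2]))),'F',np.round(s['contact_force'],1),'t %.1f'%s['time'],'-> shift',np.round(d,1),'turn %.1f'%t,'q6 %.2f'%s['qpos'][5])
E
python3 -c "
from h import *
shift((.5,.15,.23),33)"
```

```text
TCP [0.1939 0.6459 0.2301] yAng 73.3 tilt 0.12 F [-0.7 -1.2  0.4] t 0.1 -> shift [-435.8 -386.9    0.8] turn 40.3 q6 -0.15
```

```bash
python3 -m crank '[[[-36,-32,0],4,0],[[-72,-64,0],8,0],[[-109,-97,0],12,0],[[-145,-129,0],16,0],[[-182,-161,0],20,0],[[-218,-193,0],24,0],[[-254,-226,0],28,0],[[-291,-258,0],32,0],[[-327,-290,0],36,0],[[-363,-322,0],40,0]]'; python3 -c "
from h import *
shift((.43,-.26,.23),-9)"
```

```text
time: 1.1
eef_pos: [0.4495, 0.2318, 0.231]
tcp_rot: [0.476, 0.879, -0.0, -0.0]
contact_force: [1.0, 1.1, 0.2]
opening: 1.0
finger_force: 0.0
TCP [0.4495 0.2318 0.231 ] yAng 33.1 tilt 0.02 F [1.  1.1 0.2] t 1.1 -> shift [-401.2 -285.1    1. ] turn 42.1 q6 -0.30
```

```bash
python3 -m crank '[[[-40,-28,0],4,255],[[-80,-57,0],8,255],[[-120,-85,0],13,255],[[-160,-114,0],17,255],[[-200,-142,0],21,255],[[-240,-171,0],25,255],[[-281,-200,0],30,255],[[-321,-228,0],34,255],[[-361,-257,0],38,255],[[-401,-285,0],42,255]]' 40; python3 -c "
from h import *
c=cam('wrist','wrist1'); shift((.43,-.26,.23),-9)"
```

```text
time: 2.1
eef_pos: [0.4302, -0.2599, 0.231]
tcp_rot: [0.76, 0.65, 0.0, -0.0]
contact_force: [1.6, 0.8, 0.1]
opening: -0.003
finger_force: 0.0
TCP [ 0.4298 -0.2664  0.2313] yAng -9.3 tilt 0.32 F [-1.6 -5.1  0.5] t 2.1 -> shift [ 6.4 -0.9  1.2] turn -0.3 q6 -0.59
```

View pics/wrist1.png

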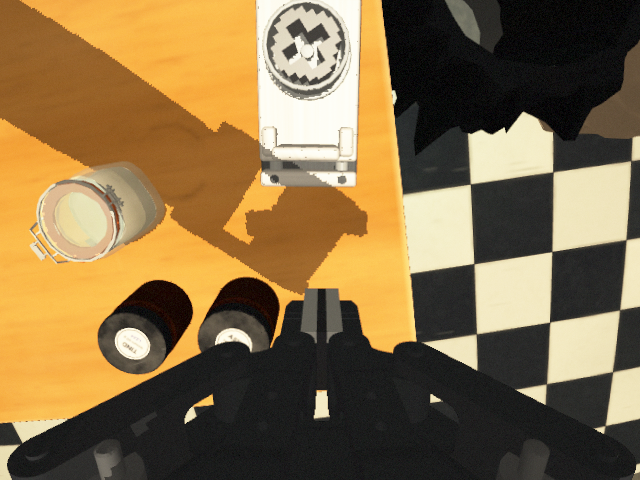

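The wrist picture shows the slide nearly vertical at u = 258–357. Its near end block is at (308,180), the tab top edge at (307,152), and the pot with its cross slot at (306,47). Two black jars stand left of the gripper at (145,325) and (240,315), and a glass jar is at (85,215).

Run:
```python
from h import *
c=pickle.load(open('wrist1.pkl','rb'))
P=cloud(c); z=P[...,2]
def reg(lo,hi,u0,u1,v0,v1):
    m=np.zeros((480,640),bool); m[v0:v1,u0:u1]=True
    return P[m&(z>lo)&(z<hi)]
t=reg(.086,.098,240,370,120,185)[:,:2]; r=cv2.minAreaRect((t*1000).astype(np.float32)); print('tab',len(t),r)
s=reg(.082,.094,240,370,0,110); (x,y),rr=cv2.minEnclosingCircle((s[:,:2]*1000).astype(np.float32)); print('pot',len(s),x,y,rr)
b=reg(.03,.047,240,370,0,200)[:,:2]; print('slide',cv2.minAreaRect((b*1000).astype(np.float32)))
for n,u,v in (('glass',85,215),('j1',130,345),('j2',232,342)): print(n,np.round(P[v,u],3),np.round(plane(c,[(u,v)],.078)[0],3))
```

```text
tab 931 ((426.6874694824219, -205.54656982421875), (10.22685718536377, 49.29944610595703), 80.59214782714844)
pot 3885 438.8392333984375 -131.659912109375 30.972381591796875
slide ((433.140380859375, -163.67672729492188), (150.2589569091797, 86.07539367675781), 80.98896026611328)
glass [ 0.244 -0.224  0.084] [ 0.24  -0.225  0.078]
j1 [ 0.24  -0.348  0.076] [ 0.241 -0.347  0.078]
j2 [ 0.406 -0.244  0.276] [ 0.335 -0.357  0.078]
```

```bash
python3 -c "
from h import *
shift((.4205,-.2425,.065),-9.3)"
```

```text
TCP [ 0.4298 -0.2664  0.2313] yAng -9.3 tilt 0.32 F [-1.6 -5.1  0.5] t 2.1 -> shift [ 23.  -13.2 166.1] turn 0.0 q6 -0.59
```

```bash
python3 -m crank '[[[5,-4,40],0,255],[[10,-8,85],0,255],[[17,-13,130],0,255],[[17,-13,155],0,255],[[17,-13,165],0,255],[[17,-13,166],0,255]]'; python3 -c "
from h import *
shift((.4367,-.1415,.065),-9.3)"
```

```text
time: 2.75
eef_pos: [0.42, -0.2386, 0.0641]
tcp_rot: [0.759, 0.651, -0.0, -0.001]
contact_force: [0.1, -0.0, -0.3]
opening: -0.004
finger_force: 0.0
TCP [ 0.42   -0.2386  0.0641] yAng -8.7 tilt 0.17 F [ 0.1 -0.  -0.3] t 2.8 -> shift [98.5  1.8 -0.7] turn 0.6 q6 -0.57
```

```bash
python3 -m crank '[[[10,0,0],0,255],[[25,0,0],0,255],[[40,0,0],0,255],[[54,1,0],0,255],[[66,1,0],0,255],[[76,1,0],0,255],[[86,1,0],0,255],[[94,1,0],0,255],[[100,1,0],0,255],[[102,1,0],0,255]]'; python3 -c "
from h import *
shift((.4367,-.1415,.065),-9.3)"
```

```text
time: 3.75
eef_pos: [0.4368, -0.1377, 0.065]
tcp_rot: [0.759, 0.652, -0.0, -0.001]
contact_force: [0.1, -1.2, -0.3]
opening: -0.001
finger_force: 0.8
TCP [ 0.4368 -0.1377  0.065 ] yAng -8.7 tilt 0.07 F [ 0.1 -1.2 -0.3] t 3.8 -> shift [-3.8  0.5 -0. ] turn 0.6 q6 -0.38
```

```bash
python3 -m crank '[[[4,0,0],0,255],[[8,0,0],0,255],[[11,0,0],0,255],[[14,0,0],0,255],[[17,0,0],0,255],[[17,0,0],0,255],[[17,0,0],0,255]]'; python3 -c "
from h import *
c=cam('wrist','wrist2'); shift((.4367,-.1415,.065),-9.3)
P=cloud(c); z=P[...,2]
m=(z>.082)&(z<.094); m[250:]=False
print(m.sum(),np.round(P[m].mean(0),4))"
```

```text
time: 4.45
eef_pos: [0.4386, -0.1279, 0.0652]
tcp_rot: [0.757, 0.653, -0.006, 0.004]
contact_force: [-7.4, -26.2, -5.5]
opening: 0.001
finger_force: 13.1
TCP [ 0.4386 -0.128   0.0653] yAng -8.4 tilt 0.83 F [ -7.5 -25.9  -4.2] t 4.5 -> shift [-13.7   0.1   0.5] turn 0.9 q6 -0.34
17295 [ 0.4539 -0.0424  0.0856]
```

View pics/wrist2.png

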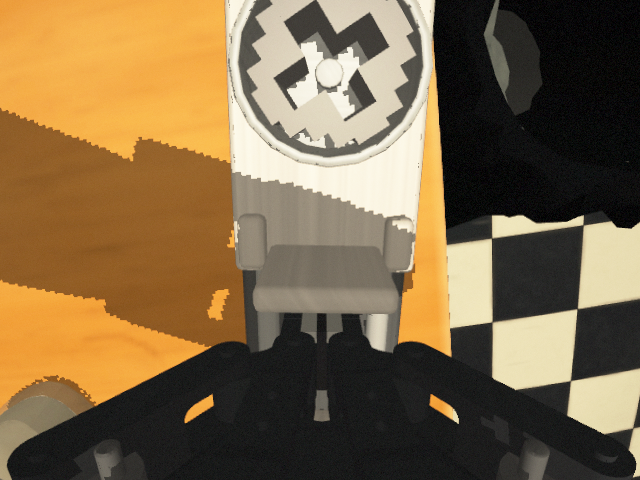

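The pot rim is centred near (330,65) with the cross slot rotated roughly 35° in the picture. The tab top is at (325,265), and the fingers press behind it.

```bash
python3 -m crank '[[[-10,0,0],0,255],[[-25,0,0],0,255],[[-25,0,-40],0,255],[[-25,0,-85],0,255],[[-25,0,-120],0,255],[[-25,0,-135],0,255],[[-25,0,-135],0,255],[[-25,0,-135],0,255]]'
python3 - <<'E'
from h import *
c=cam('wrist','wrist3'); shift((.455,-.033,.2),-9.3)
P=cloud(c); z=P[...,2]
m=(z>.082)&(z<.095); m[300:]=False
n,l,st,ce=cv2.connectedComponentsWithStats(m.astype(np.uint8))
for i in range(1,n):
    if st[i,4]>300:
        q=(P[l==i][:,:2]*1000).astype(np.float32); print(st[i],cv2.minEnclosingCircle(q),cv2.minAreaRect(q))
# slot: not hub-top pixels within 18 mm of pot centre
i=1+np.argmax(st[1:,4]); q=(P[l==i][:,:2]*1000).astype(np.float32); (x,y),r=cv2.minEnclosingCircle(q)
# rasterise hub top onto plan view 0.25mm/px by remap of plane z=.088
g=np.arange(-36,36,.25); X,Y=np.meshgrid(g,-g)
W=np.stack([x/1000+X/1000,y/1000+Y/1000,np.full_like(X,.088)],-1)
f=240/np.tan(np.radians(c['vfov'])/2)
rv=R.from_quat(c['orientation']).inv()
p=rv.apply(W.reshape(-1,3)-np.array(c['origin'])); s=p[:,:2]/p[:,2:]; k=1+c['k1']*(s**2).sum(1,keepdims=True)
uv=(s*k*f+[c['cx'],c['cy']]).astype(np.float32).reshape(len(g),len(g),2)
top=cv2.remap(c['frame'],uv[...,0],uv[...,1],cv2.INTER_LINEAR); zz=cv2.remap(np.nan_to_num(z).astype(np.float32),uv[...,0],uv[...,1],cv2.INTER_NEAREST)
out=np.hstack([top,cv2.cvtColor(np.clip((zz-.05)*6000,0,255).astype(np.uint8),cv2.COLOR_GRAY2BGR)])
cv2.imwrite('pics/plan.png',cv2.resize(out,None,fx=1.35,fy=1.35)); np.savez('plan.npz',top=top,zz=zz,g=g,c=(x,y))
E
```

```text
time: 5.3
eef_pos: [0.4355, -0.1458, 0.1994]
tcp_rot: [0.759, 0.651, 0.0, -0.001]
contact_force: [0.7, 0.6, -0.1]
opening: 0.0
finger_force: 0.0
TCP [ 0.435  -0.1456  0.1985] yAng -8.7 tilt 0.20 F [-0.6 -0.1 -0.4] t 5.3 -> shift [114.3   2.7  -1.3] turn 0.6 q6 -0.39
[ 277   16   98  102 1579] ((454.4518737792969, -38.80979537963867), 31.01344108581543) ((454.40252685546875, -38.77363586425781), (60.522403717041016, 61.097015380859375), 70.10956573486328)
[ 287   25   79   83 3156] ((454.24249267578125, -38.65974807739258), 25.20058250427246) ((454.4683837890625, -38.819618225097656), (46.86040115356445, 47.03162384033203), 70.54903411865234)
[ 287  177   75   17 1164] ((442.0094299316406, -112.90386962890625), 24.75054359436035) ((442.0981140136719, -112.3067398071289), (10.352046012878418, 49.376895904541016), 80.6691665649414)
```

View pics/plan.png

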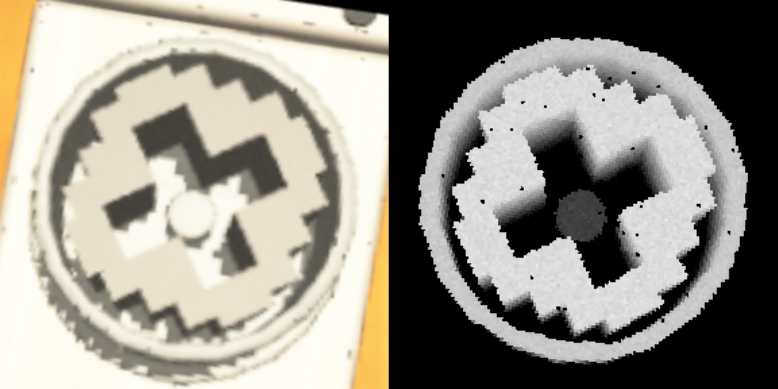

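The plan view shows the hub with a cross slot whose arms are turned about 28° from world x. The slot centre is near (190,213) in the left half.

Run:
```python
from h import *
d=np.load('plan.npz'); g=d['g']; x0,y0=d['c']; zz=d['zz']
X,Y=np.meshgrid(g,-g); hub=(zz>.0855).astype(np.uint8)
hub=cv2.medianBlur(hub,5)>0
cx=cy=0
hc=np.array([454.4,-38.8])-[x0,y0]; cx,cy=hc
for _ in range(5):
    rr=np.hypot(X-cx,Y-cy); m=(~hub)&(rr<18); cx,cy=X[m].mean(),Y[m].mean()
rr=np.hypot(X-cx,Y-cy); m=(~hub)&(rr<15.5)&(rr>9); th=np.arctan2(Y-cy,X-cx)[m]
a=np.degrees(np.angle(np.exp(4j*th).sum()))/4
print('slot centre',x0+cx,y0+cy,'angle mod 90',a, abs(np.exp(4j*th).mean()))
for f in ('wrist2','wrist3'):
    c=pickle.load(open(f+'.pkl','rb')); P=cloud(c); z=P[...,2]; m=(z>.0895)&(z<.097); m[:150]=False; m[330:]=False
    n,l,st,_=cv2.connectedComponentsWithStats(m.astype(np.uint8)); i=1+np.argmax(st[1:,4]); q=(P[l==i][:,:2]*1000).astype(np.float32); print(f,st[i],cv2.minAreaRect(q))
```

```text
slot centre 454.1795216535968 -38.80832572307775 angle mod 90 24.418210605124482 0.4970010358715329
wrist2 [ 253  288  145   42 3504] ((441.7783203125, -114.42760467529297), (14.697219848632812, 48.37334442138672), 82.2760238647461)
wrist3 [288 179  74  15 806] ((442.4029846191406, -112.19776916503906), (9.254867553710938, 48.268959045410156), 80.78460693359375)
```

```bash
python3 -c "
from h import *
shift((.476,.214,.22),41)"
```

```text
TCP [ 0.435  -0.1456  0.1985] yAng -8.7 tilt 0.20 F [-0.6 -0.1 -0.4] t 5.3 -> shift [361.7 -14.1 -20.7] turn -49.7 q6 -0.39
```

```bash
python3 -m crank '[[[40,-1,-5],-5,0],[[85,-3,-10],-11,0],[[130,-5,-15],-18,0],[[175,-7,-20],-25,0],[[220,-8,-21],-32,0],[[265,-10,-21],-38,0],[[310,-12,-21],-44,0],[[345,-13,-21],-48,0],[[362,-14,-21],-50,0],[[362,-14,-21],-50,0]]'
python3 - <<'E'
from h import *
c=cam('wrist','wrist4'); shift((.427,.271,.22),41)
P=cloud(c); z=P[...,2]
for lo,hi in ((.086,.1),(.040,.056)):
    m=(z>lo)&(z<hi)&(np.hypot(P[...,0]-.427,P[...,1]-.271)<.06)
    q=(P[m][:,:2]*1000).astype(np.float32); print(m.sum(),cv2.minAreaRect(q),cv2.minEnclosingCircle(q))
E
```

```text
time: 6.35
eef_pos: [0.4756, 0.2153, 0.2187]
tcp_rot: [0.411, 0.912, -0.001, -0.002]
contact_force: [-0.1, -0.3, -0.1]
opening: 1.007
finger_force: 0.0
TCP [0.4757 0.214  0.2189] yAng 41.4 tilt 0.27 F [0.5 0.8 0.4] t 6.4 -> shift [74.9  1.1 -0.9] turn 0.4 q6 -0.49
1204 ((434.1270751953125, 277.3413391113281), (23.973018646240234, 23.93389320373535), 53.10823440551758) ((434.0248718261719, 277.39678955078125), 15.516011238098145)
3834 ((433.9561767578125, 276.99542236328125), (62.33717727661133, 63.426719665527344), 41.27104949951172) ((434.1407470703125, 277.2449035644531), 32.183349609375)
```

View pics/wrist4.png

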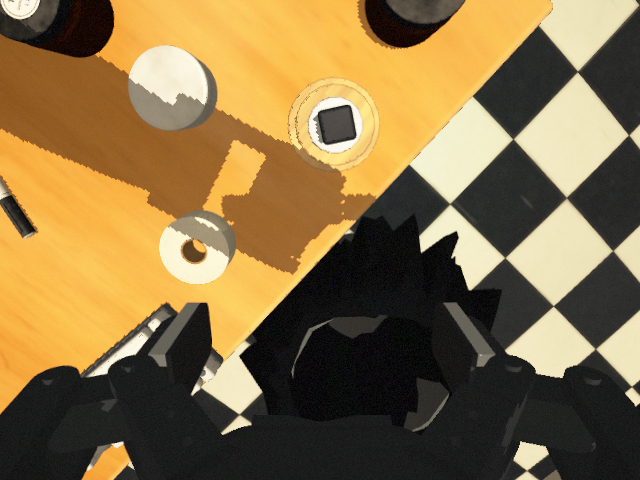

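The handle is a square at (337,125) on the stand, with the tin at (172,88), the label roll at (197,248) and the jar at (410,15) all clear of the fingers' path. The key is at (0.434, 0.277) and turned 53°.

```bash
python3 -c "
from h import *
shift((.4341,.2773,.061),53.1)"
```

```text
TCP [0.4757 0.214  0.2189] yAng 41.4 tilt 0.27 F [0.5 0.8 0.4] t 6.4 -> shift [ 74.6  11.3 158. ] turn -11.7 q6 -0.49
```

```bash
python3 -m crank '[[[35,5,10],-6,0],[[75,11,30],-12,0],[[75,11,60],-12,0],[[75,11,95],-12,0],[[75,11,125],-12,0],[[75,11,145],-12,0],[[75,11,155],-12,0],[[75,11,158],-12,0],[[75,11,158],-12,0],[[75,11,158],-12,0]]'; python3 -c "
from h import *
shift((.4341,.2773,.061),53.1)"
```

```text
time: 7.4
eef_pos: [0.4368, 0.2772, 0.0646]
tcp_rot: [0.315, 0.949, 0.001, 0.001]
contact_force: [0.1, 0.2, -1.4]
opening: 1.0
finger_force: 0.0
TCP [0.4368 0.2772 0.0646] yAng 53.2 tilt 0.13 F [ 0.1  0.2 -1.4] t 7.4 -> shift [ 2.2 -1.5  3.6] turn 0.1 q6 -0.56
```

```bash
python3 -m crank '[[[2,-2,3],0,0],[[2,-2,3],0,120],[[2,-2,3],0,255],[[2,-2,3],0,255],[[2,-2,3],0,255],[[2,-2,3],0,255],[[2,-2,3],0,255],[[2,-2,3],0,255]]' 80; python3 -c "
from h import *
shift((.4341,.2773,.061),53.1)"
```

```text
time: 8.2
eef_pos: [0.4333, 0.2769, 0.0607]
tcp_rot: [0.315, 0.949, 0.0, 0.0]
contact_force: [-0.1, 0.5, 2.0]
opening: 0.269
finger_force: 78.5
TCP [0.4333 0.2769 0.0607] yAng 53.3 tilt 0.04 F [-0.1  0.5  2. ] t 8.2 -> shift [-0.4  0.8 -0.3] turn 0.2 q6 -0.56
```

```bash
python3 -m crank '[[[0,0,-10],0,255],[[0,0,-30],0,255],[[0,0,-60],0,255],[[0,0,-90],0,255],[[0,0,-120],0,255],[[0,0,-140],0,255],[[0,0,-145],0,255],[[0,0,-145],0,255]]'
python3 - <<'E'
from h import *
c=cam('wrist','wrist5'); shift((.4543,-.0388,.205),24.4)
P=cloud(c); T=R.from_quat(get_state()['tcp_rot']).inv().apply(P.reshape(-1,3)-get_state()['eef_pos']).reshape(P.shape)*1000
cv2.imwrite('pics/held.png',c['frame'][200:])
m=(abs(T[...,0])<26)&(abs(T[...,1])<26)&(T[...,2]>3)
h,e=np.histogram(T[m][:,2],bins=np.arange(0,60,3)); print(h)
E
```

```text
time: 9.0
eef_pos: [0.433, 0.2767, 0.2058]
tcp_rot: [0.315, 0.949, 0.0, 0.0]
contact_force: [0.4, 0.0, -1.3]
opening: 0.268
finger_force: 79.2
TCP [0.4324 0.2765 0.2045] yAng 53.3 tilt 0.08 F [-0.4  0.  -1.1] t 9.1 -> shift [-206.1 -239.6   -0.4] turn 28.9 q6 -0.56
[   0  152   88 2060  165    6    0    0    0    0    0    9   28   28
    9    0    0    0    0]
```

View pics/held.png

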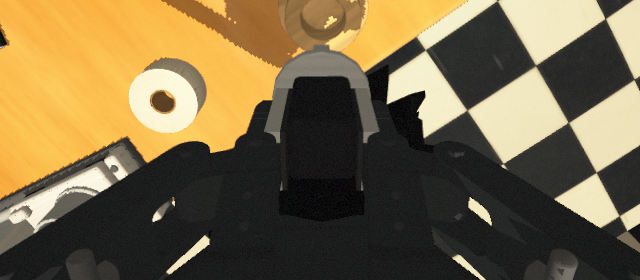

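The key is held upright between the fingers: handle at (320,140) in the crop, flange edge at (320,55), empty stand bore at (322,15). Now I'll carry it over the socket.

```bash
python3 -m crank '[[[-22,-26,0],3,255],[[-50,-58,0],7,255],[[-80,-93,0],11,255],[[-110,-128,0],15,255],[[-140,-163,0],20,255],[[-170,-198,0],24,255],[[-192,-223,0],27,255],[[-206,-239,0],29,255],[[-206,-239,0],29,255],[[-206,-239,0],29,255]]'
python3 - <<'E'
from h import *
c=cam('wrist','wrist6'); shift((.4543,-.0388,.140),24.4)
s=get_state(); P=cloud(c); T=R.from_quat(s['tcp_rot']).inv().apply(P.reshape(-1,3)-s['eef_pos']).reshape(P.shape)*1000
m=(abs(T[...,0])<30)&(abs(T[...,1])<30)&(T[...,2]>8)&(T[...,2]<11.5)
q=T[m]; print('flange',m.sum(),q.min(0),q.max(0))
m=(abs(T[...,0])<20)&(abs(T[...,1])<20)&(T[...,2]>-35)&(T[...,2]<-29); q=T[m]; print('handle top',m.sum(),np.percentile(q,2,axis=0),np.percentile(q,98,axis=0),cv2.minAreaRect(q[:,:2].astype(np.float32)) if len(q) else 0)
E
```

```text
time: 10.05
eef_pos: [0.4542, -0.0377, 0.2036]
tcp_rot: [0.543, 0.84, -0.0, -0.002]
contact_force: [0.7, 0.1, -1.8]
opening: 0.272
finger_force: 79.2
TCP [ 0.4544 -0.0373  0.2039] yAng 24.3 tilt 0.17 F [ 0.   0.3 -0.8] t 10.1 -> shift [-1.5 -0.6 63.9] turn -0.1 q6 -0.73
flange 561 [  1.0987163  -21.7922523    8.00777401] [20.84999736 20.0422272  11.49853209]
handle top 4272 [-10.7668315  -15.89567988 -34.48661776] [ 10.89136623  14.45890364 -29.0976489 ] ((-0.09993362426757812, -0.07854270935058594), (23.303897857666016, 37.673255920410156), 0.397259384393692)
```

```bash
python3 -m crank '[[[-1,-1,20],0,255],[[-1,-1,42],0,255],[[-1,-1,54],0,255],[[-1,-1,60],0,255],[[-1,-1,60],0,255],[[-1,-1,60],0,255]]'; python3 -c "
from h import *
shift((.4543,-.0388,.140),24.4)"
```

```text
time: 10.7
eef_pos: [0.4552, -0.0392, 0.146]
tcp_rot: [0.542, 0.84, 0.0, 0.001]
contact_force: [-0.4, -0.1, -0.9]
opening: 0.273
finger_force: 79.2
TCP [ 0.4552 -0.0392  0.146 ] yAng 24.3 tilt 0.06 F [-0.4 -0.1 -0.9] t 10.7 -> shift [ 0.7 -0.7  6. ] turn -0.1 q6 -0.73
```

Tool is centred within 1 mm; insert slowly.

```bash
python3 -m crank '[[[1,-1,3],0,255],[[1,-1,7],0,255],[[1,-1,11],0,255],[[1,-1,15],0,255],[[1,-1,19],0,255],[[1,-1,22],0,255],[[1,-1,25],0,255],[[1,-1,28],0,255],[[1,-1,28],0,255]]'; python3 -c "
from h import *
shift((.4543,-.0388,.1035),24.4)"
```

```text
time: 11.6
eef_pos: [0.4532, -0.0388, 0.1169]
tcp_rot: [0.543, 0.84, -0.0, -0.0]
contact_force: [0.4, 0.4, -1.8]
opening: 0.266
finger_force: 79.3
TCP [ 0.4532 -0.0388  0.1169] yAng 24.3 tilt 0.03 F [ 0.4  0.4 -1.8] t 11.6 -> shift [-0.5  1.  13.4] turn -0.1 q6 -0.73
```

```bash
python3 -m crank '[[[0,1,3],0,255],[[0,1,6],0,255],[[0,1,9],0,255],[[0,1,12],0,255],[[0,1,14],0,255],[[0,1,15],0,255],[[0,1,15],0,255],[[0,1,15],0,255]]'; python3 -c "
from h import *
shift((.4543,-.0388,.1035),24.4)"
```

```text
time: 12.4
eef_pos: [0.4548, -0.0386, 0.1041]
tcp_rot: [0.542, 0.84, -0.0, 0.0]
contact_force: [-4.2, 1.6, 10.5]
opening: 0.272
finger_force: 80.8
TCP [ 0.4548 -0.0386  0.1041] yAng 24.3 tilt 0.01 F [-4.2  1.6 10.5] t 12.4 -> shift [-0.  -0.5  0.6] turn -0.1 q6 -0.73
```

```bash
python3 -m crank '[[[0,0,1],0,255],[[0,0,2],0,255],[[0,0,3],0,255],[[0,0,4],0,255],[[0,0,4],0,255],[[0,0,4],0,255]]'
python3 - <<'E'
from h import *
shift((.4543,-.0388,.1035),24.4)
c=cam('wrist','wrist7')
s=get_state(); P=cloud(c); z=P[...,2]
T=R.from_quat(s['tcp_rot']).inv().apply(P.reshape(-1,3)-s['eef_pos']).reshape(P.shape)*1000
r=np.hypot(T[...,0],T[...,1])
m=(r>13.5)&(r<21)&(T[...,0]>12)&(z<.105)&(z>.08); print('flange top z',m.sum(),np.median(z[m]),' expected .094')
m=(r>27.5)&(r<31)&(z>.07)&(z<.1); print('rim z',m.sum(),np.median(z[m]),'expected .085')
c=cam('scene'); P=cloud(c);m=(P[...,2]>.0885)&(P[...,2]<.096)&(np.hypot(P[...,0]-.442,P[...,1]+.112)<.04); print('tab',m.sum(),P[m].mean(0))
E
```

```text
time: 13.0
eef_pos: [0.4549, -0.0386, 0.1039]
tcp_rot: [0.542, 0.84, -0.001, -0.001]
contact_force: [-15.0, 4.1, 32.8]
opening: 0.271
finger_force: 84.2
TCP [ 0.4549 -0.0386  0.1039] yAng 24.3 tilt 0.16 F [-15.    4.1  32.8] t 13.0 -> shift [ 0.1 -0.7  0.4] turn -0.1 q6 -0.73
flange top z 1126 0.09255040538862519  expected .094
rim z 1796 0.08327353816585703 expected .085
tab 66 [ 0.44038742 -0.11294634  0.09216715]
```

```bash
python3 -c "
from plant import ctrl
print(ctrl.sign_off())"
```

```text
the job is handed in; nothing more can be done
None
```

The job is handed in: the carrier is at its far stop, and the key is meshed, fully home on the socket and still held down at about 33 N; the carrier click was inferred from the push meeting a hard stop at 26 N (I measured about 94 mm of travel), since I couldn't read the joint itself.

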